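# Set the timing wheel of a float's figure drive and lay its retaining bar

### The arm

A 7-joint arm with a two-finger parallel gripper is mounted at the origin on the work surface. World frame = base frame: x ahead of the robot, y to its left, z up, the work surface at z = 0. Lengths are in m, angles in rad, forces in N, time in s.
With the tool pointing down it reaches from about 0.4 to 0.875 m from the base axis. Payload 6.5 kg.
Tool frame: the origin (TCP) lies at the very end of the fingers, on their centre line; the grasp point (between the pads) lies grasp_offset behind it (grasp_offset is the distance from the TCP to the grasp point, in m); z points along the fingers, y is the line along which they close (so a half turn about z gives the same grasp; the last joint's range is limited). The gripper opens to 88 mm and grips with 3 to 60 N. Pads are 18 mm wide; open, the fingers measure 123 mm over their backs; the gripper's body (75 mm by 187 mm) begins 45 mm behind the grasp point.
Start: joints at [-1.393, 0.536, -0.004, 1.538, 0.003, 1.067, -0.071], TCP at [0.157, 0.631, 0.239] pointing down, gripper open.
Joint ranges: [-2.7, 2.7], [-0.37, 2.16], [-1.27, 1.26], [0.24, 2.4], [-1.31, 4.45], [0.19, 1.91], [-2.76, 2.76]. Speed limits (rad/s): [2.39, 2.39, 3.14, 3.14, 3.14, 3.14, 3.14].

### API

Orientations are given as a rotation vector (axis times angle).
In Python, from station import * gives the robot as it stands. The module is installed in compiled form; this text tells all that it offers.
- The arm moves only by the tool carry_out, never from a script. Its argument "targets" is a list of rows, each an object with "travel": the shift along the tool's x, y, z in units of 3 cm (1.0 is 3 cm), a list of three; "twist": the turn about the tool's z in units of 6 degrees (1.0 is 6 degrees). A call has 1 to 12 rows; each row shifts and turns the commanded pose from where the row before left it, along the tool's axes as they then stand; what a row does not reach is not made up. A row lasts 1/10 s, in which the tool goes at most 50 mm and 8.59 degrees, less where a joint would pass 70% of its speed; a pose out of reach is approached as far as the arm can. A call with a number of a shift or a turn outside -1 to 1 is refused whole. A call with a gripper value outside its range is refused whole. "fingers" is the opening, from -1 (shut) to 1 (fully open), set as the call begins (left out, the last holds). The fingers move at their own pace and stop on an object; "grip_force" is the grip in N (left out, the last holds). Time passes only in rows, so rows that do not move let the fingers close. It gives the time, the measured TCP pose, the force, the opening and the grip force at its end, in the units of the state.
- sense(): the state, without advancing time (a new reading comes with each control period).
- snapshot(name): name is "side" or "top" or "wrist"; returns the picture (384x512x3 uint8, red, green, blue); there is no depth.
- camera_info(name): a dict with "fx", "fy", "cx", "cy" (pixels), "k1" (the pictures are not rectified: a ray, as slopes to the right and down, at radius r is drawn at 1 + k1 r^2 times it, then the intrinsics apply), "R" (3x3) and "t" (3): a world point X has camera coordinates R X + t; the wrist camera has in their place "tool_from_camera" (4x4, takes a point from camera to tool coordinates, whose origin is the TCP and whose axes are the flange's). Camera axes: x right, y down, z forward; pixel columns grow to the right and rows downward; lengths in m; the calibration is good to about 2 mm. A picture is of the moment at which its call begins: read the wrist's pose just before it. camera_info takes no time and is no camera call.
- finish_job(): hands the job in; it is judged then, once.
The state is a dict: "t": time; "qpos": joint angles; "qd": joint speeds; "effort": joint torques, N m; "tcp_pos": TCP position; "tcp_rot": TCP orientation; "wrist_force": force on the tool from outside, world axes, zero at the start; "wrist_torque": the same for the moment, N m; "grip_width": finger opening in m; "grasp_force": force on a finger pad.
Only numpy, scipy, OpenCV 4.12 (cv2) and the standard library are available. Lean on these libraries where they do the work, as an engineer would, in place of code of your own. Each camera call takes 0.05 s, during which the arm holds its last target. There are 200 camera calls.

### The job

Turn the wheel of the figure drive by its rim until its engraved mark faces the fixed pointer, and let go of it. Then take the retaining bar, which stands on edge in its rack, and lay it flat across the two saddles over the wheel, centred end to end and down between their cheeks, without dropping it and with the mark still at the pointer. Leave the tin, the wood offcut and the jar where they are.

Things in the scene. Friction and masses are not known exactly. Their poses are not given: they have to be found in the camera images.
- drive: figure drive, fixed to the table: grey base plate 300 (x) x 210 (y) x 12 mm; origin under the plate's centre on the table, z up. It carries the wheel on an upright shaft at its centre, a dark steel saddle (see seat) at x = -125 and at x = +125 mm, and the pointer on the +y side (see index).
- wheel (a joint): angle of the wheel about its upright shaft, rad, anticlockwise seen from above. 0, and equally 2 pi, when the mark faces the pointer (drive +y); turns endlessly both ways. Stiff (0.2 N m, about 3 N at the rim); stays where left. Inside the rim (see mark) the web is 26 mm above the table, a flat hub washer (radius 18 mm) 29 mm, the fixed shaft end (radius 9 mm) 34 mm.
- mark (a point): the engraved mark, on top of the wheel's rim, mid-thickness, 65 mm from the shaft; a dark line 5 mm wide over the rim's top, down its outside and across the web. The wheel is a dished aluminium pulley: upstanding rim of outer radius 70 and inner radius 60 mm (10 mm thick), its top 62 mm above the table, its sides upright, concentric with the drive's origin.
- index (a point): fixed point where the mark must come: on the rim's top, 65 mm from the shaft on the drive's +y side, before the tip of the pointer. The pointer is dark steel: a post 14 mm wide, 90 to 102 mm from the shaft, 62 mm high above the table, with a pointed tip that ends 74 mm from the shaft.
- seat (a point): fixed point midway between the saddles at seat height, 75 mm above the table, over the shaft; axes as the drive's, x from saddle to saddle. Each saddle is 24 mm along x and 64 mm along y, with a flat seat and on either side a cheek 8 mm thick, 10 mm higher than the seat; 48 mm clear between the cheeks, open along x.
- rack: timber rack fixed to the table, origin under its centre on the table, x along its length: base 250 x 70 x 6 mm, and at x = -90 and +90 mm a block (30 mm along x, 59 mm along y, top 24 mm above the table) with a notch 15 mm wide down to the base, in which the bar stands on edge; between the blocks the bar is free.
- bar: aluminium flat bar 280 x 10 x 40 mm, about 0.3 kg; origin at its centre, x along its length, y through the thickness, z across the width. Starts on edge in the rack, z up, centre 26 mm above the table. Laid flat, y is up or down, either will do; seated, its centre is 5 mm above seat, 4 mm clear of each cheek. Stood on edge on the table it stays up until pushed over.
- tin: closed tin, 72 mm across, 100 mm high, origin under its centre; leave it alone
- offcut: loose wood offcut 70 x 150 x 28 mm, origin under its centre; leave it alone
- jar: closed jar, 68 mm across, 85 mm high, origin under its centre; leave it alone

How it is judged:
On the way, in this order (a step that is already met when the one before it is completed fails the run):
1. the wheel's mark faces the pointer, the wheel is at rest and let go (horizontal distance between mark and index below 0.005 m and velocity of joint wheel between -0.1 and 0.1 rad/s and contact force between the fingers and drive below 0.05 N), for 0.3 s.
2. the bar lies flat in both saddles (x of bar in the frame of seat between -0.015 and 0.015 m and y of bar in the frame of seat between -0.006 and 0.006 m and z of bar in the frame of seat between 0.002 and 0.008 m and angle between the x axis of bar and the x axis of drive, either way round below 0.06 rad and angle between the y axis of bar and the z axis of drive, either way round below 0.06 rad and linear speed of bar below 0.03 m/s), for 0.2 s.
At the end, for the whole second after the job is handed in: Mark within 5 mm of the index point, wheel still; bar flat in both saddles: centre within 15 mm of the seat point along it, 6 mm across, 2 to 8 mm above, level and parallel to the drive's x within 0.06 rad, at rest; tin, offcut and jar moved under 30 mm (all of step 2 and horizontal distance between mark and index below 0.005 m and velocity of joint wheel between -0.1 and 0.1 rad/s and distance of each of tin, offcut, jar from where it was at the start of the episode below 0.03 m); the robot touches nothing.
It fails at once if the bar is dropped onto the drive (moves faster than 0.7 m/s above it) (linear speed of bar above 0.7 m/s and distance between bar and seat below 0.1 m).
It fails at once if the tin is moved by more than 30 mm (distance of tin from where it was at the start of the episode above 0.03 m).
It fails at once if the offcut is moved by more than 30 mm (distance of offcut from where it was at the start of the episode above 0.03 m).
It fails at once if the jar is moved by more than 30 mm (distance of jar from where it was at the start of the episode above 0.03 m).
It also fails if it takes over 72 s, if anything falls off the work surface, if the arm or the gripper's body presses on something with over 40 N, if the wrist force passes 120 N, or if a joint passes its speed limit or range.

## Working session

There is one attempt and no reset: what is moved stays moved. The work goes in short steps, Python scripts to look and compute and a tool call to move; the robot and the scene stay as the last step left them, time stands still between calls to the robot, and variables do not carry over. Pictures are saved under pics/ and viewed, at most 10 in all, crops included, and the job is handed in when it is done.

Besides the shell and the picture viewer there is one more tool, called after "Emit:" by a JSON object that holds its "op" and its "data", one argument or row to a line. carry_out: Moves the arm, as the interface text tells. Shifts and turns lie within -1 to 1; 1 stands for 3 cm of shift or 6 degrees of turn. Its arguments: {"type":"object","properties":{"targets":{"type":"array"},"fingers":{"type":"number"},"grip_force":{"type":"number"}},"required":["targets"]}

```bash
mkdir -p pics
python3 - <<'E'
from station import *
import cv2,numpy as np
s=sense();print({k:np.round(v,3).tolist() for k,v in s.items()})
for n in("top","side","wrist"):
    im=snapshot(n);cv2.imwrite(f"pics/{n}0.png",im[:,:,::-1]);c=camera_info(n);print(n,{k:np.round(v,4).tolist() for k,v in c.items()})
E
```

```text
{'t': 0.0, 'qpos': [-1.393, 0.537, -0.004, 1.539, 0.003, 1.067, -0.071], 'qd': [-0.0, 0.0, 0.002, -0.0, -0.001, -0.001, -0.0], 'effort': [-0.0, -57.098, 0.991, -25.161, -0.056, 0.018, 0.0], 'tcp_pos': [0.157, 0.63, 0.238], 'tcp_rot': [-0.382, -3.118, 0.003], 'wrist_force': [0.009, -0.785, 0.302], 'wrist_torque': [-0.048, -0.005, 0.006], 'grasp_force': 0.0, 'grip_width': 0.088}
top {'fx': 407.8661, 'fy': 407.8661, 'cx': 251.6285, 'cy': 194.7002, 'k1': -0.0158, 'R': [[0.0183, -0.9996, 0.022], [-0.9914, -0.021, -0.1295], [0.1299, -0.0194, -0.9913]], 't': [-0.0006, 0.6378, 0.7734]}
side {'fx': 473.8266, 'fy': 473.8266, 'cx': 247.415, 'cy': 195.5598, 'k1': -0.0028, 'R': [[-0.9361, -0.3513, -0.0202], [-0.2276, 0.6483, -0.7265], [0.2683, -0.6755, -0.6868]], 't': [0.5992, 0.1822, 0.8454]}
wrist {'fx': 267.3911, 'fy': 267.3911, 'cx': 251.6174, 'cy': 188.8358, 'k1': 0.0092, 'tool_from_camera': [[0.0008, -0.9534, -0.3016, 0.0786], [1.0, 0.0008, 0.0001, -0.001], [0.0001, -0.3016, 0.9534, -0.1463], [0.0, 0.0, 0.0, 1.0]]}
```

View pics/top0.png

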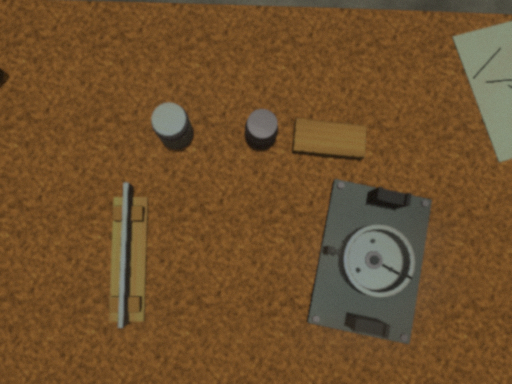

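View pics/side0.png

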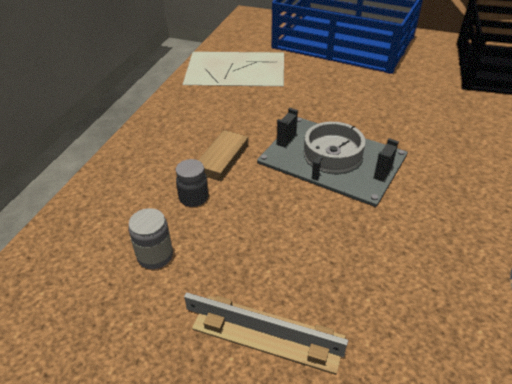

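The top view shows the drive centred near (374,260), with the pointer at (330,250) on the left, the mark line near (412,278), and saddles at (388,198) and (367,325). The bar runs from (127,185) to (122,325). The tin, jar and offcut sit at the top middle.

```bash
cat > h.py <<'E'
from station import *
import cv2,numpy as np
from scipy.spatial.transform import Rotation as Ro
def ray(n,px,s=None):
    c=camera_info(n);K=np.array([[c['fx'],0,c['cx']],[0,c['fy'],c['cy']],[0,0,1]])
    u=cv2.undistortPoints(np.array(px,float).reshape(-1,1,2),K,np.array([c['k1'],0,0,0.]))[:,0]
    d=np.c_[u,np.ones(len(u))]
    if n=="wrist":
        T=np.array(c['tool_from_camera']);R=Ro.from_rotvec(s['tcp_rot']).as_matrix()
        return np.array(s['tcp_pos'])+R@T[:3,3], d@(R@T[:3,:3]).T
    R=np.array(c['R']);return -R.T@np.array(c['t']), d@R
def onz(n,px,z,s=None):
    o,d=ray(n,px,s);return o+d*((z-o[2])/d[:,2])[:,None]
def show():
    s=sense();R=Ro.from_rotvec(s['tcp_rot']).as_matrix()
    print('t',round(s['t'],2),'p',np.round(s['tcp_pos'],4),'yaw of tool y',np.round(np.degrees(np.arctan2(R[1,1],R[0,1])),2),'z',np.round(R[:,2],3),'w',round(s['grip_width'],4),'F',np.round(s['wrist_force'],1),s['grasp_force']);return s,R
E
python3 - <<'E'
from h import *
import station;print([x for x in dir(station) if 'grasp' in x], getattr(station,'grasp_offset',None))
s,R=show();print(R.round(3))
print('screws',onz('top',[(340,184),(427,202),(404,338),(315,320)],.012).round(3))
print('shaft',onz('top',[(374,260)],.034).round(3),'mark web end',onz('top',[(411,277)],.062).round(3),'saddles',onz('top',[(388,196),(367,323)],.085).round(3))
print('pointer',onz('top',[(330,250)],.062).round(3))
print('bar',onz('top',[(127,185),(122,325)],.046).round(3))
print('tin',onz('top',[(169,117)],.1),'jar',onz('top',[(262,123)],.085),'off',onz('top',[(331,137)],.028))
E
```

```text
['grasp_offset'] 0.0187
t 0.15 p [0.1568 0.6303 0.2381] yaw of tool y 76.04 z [-0.    -0.001 -1.   ] w 0.0882 F [ 0.1 -0.3  0.4] 0.0
[[-0.97   0.241 -0.   ]
 [ 0.241  0.97  -0.001]
 [-0.    -0.001 -1.   ]]
screws [[ 0.668 -0.173  0.012]
 [ 0.634 -0.356  0.012]
 [ 0.358 -0.299  0.012]
 [ 0.391 -0.12   0.012]]
shaft [[ 0.513 -0.234  0.034]] mark web end [[ 0.482 -0.296  0.062]] saddles [[ 0.635 -0.247  0.085]
 [ 0.399 -0.203  0.085]]
pointer [[ 0.531 -0.14   0.062]]
bar [[0.651 0.26  0.046]
 [0.382 0.254 0.046]]
tin [[0.77507335 0.17238015 0.1       ]] jar [[ 0.77239682 -0.00467362  0.085     ]] off [[ 0.76395386 -0.15119399  0.028     ]]
```

Emit:
{"op": "carry_out", "data": {
  "targets": [
    {"travel":[-0.91,-0.7,0],"twist":0},
    {"travel":[-0.91,-0.7,0],"twist":0},
    {"travel":[-0.91,-0.7,0],"twist":0},
    {"travel":[-0.91,-0.7,0],"twist":0},
    {"travel":[-0.91,-0.7,0],"twist":0},
    {"travel":[-0.91,-0.7,0],"twist":0},
    {"travel":[-0.91,-0.7,0],"twist":0},
    {"travel":[-0.91,-0.7,0],"twist":0},
    {"travel":[-0.91,-0.7,0],"twist":0},
    {"travel":[-0.91,-0.7,0],"twist":0},
    {"travel":[-0.91,-0.7,0],"twist":0},
    {"travel":[-0.91,-0.7,0],"twist":0}
  ]
}}

```text
t: 1.35
tcp_pos: [0.4146, 0.3058, 0.2387]
tcp_rot: [-0.382, -3.118, 0.0]
wrist_force: [-0.4, 0.3, 0.2]
grip_width: 0.0883
grasp_force: 0.0
```

Emit:
{"op": "carry_out", "data": {
  "targets": [
    {"travel":[-0.91,-0.7,0],"twist":0},
    {"travel":[-0.91,-0.7,0],"twist":0},
    {"travel":[-0.91,-0.7,0],"twist":0},
    {"travel":[-0.91,-0.7,0],"twist":0},
    {"travel":[-0.25,-0.88,0],"twist":0},
    {"travel":[-0.25,-0.88,0],"twist":0},
    {"travel":[-0.25,-0.88,0],"twist":0},
    {"travel":[-0.25,-0.88,0],"twist":0},
    {"travel":[-0.25,-0.88,0],"twist":0},
    {"travel":[-0.25,-0.88,0],"twist":0},
    {"travel":[-0.25,-0.88,0],"twist":0},
    {"travel":[-0.25,-0.88,0],"twist":0}
  ]
}}

```text
t: 2.55
tcp_pos: [0.5067, -0.0212, 0.2386]
tcp_rot: [-0.382, -3.118, 0.0]
wrist_force: [-0.1, 0.3, 1.1]
grip_width: 0.0883
grasp_force: 0.0
```

Emit:
{"op": "carry_out", "data": {
  "targets": [
    {"travel":[-0.25,-0.88,0],"twist":0},
    {"travel":[-0.25,-0.88,0],"twist":0},
    {"travel":[-0.25,-0.88,0],"twist":0},
    {"travel":[-0.25,-0.88,0],"twist":0},
    {"travel":[-0.25,-0.88,0],"twist":0},
    {"travel":[-0.25,-0.88,0],"twist":0},
    {"travel":[-0.25,-0.88,0],"twist":0},
    {"travel":[0,0,0],"twist":1},
    {"travel":[0,0,0],"twist":1},
    {"travel":[0,0,0],"twist":1},
    {"travel":[0,0,0],"twist":1},
    {"travel":[0,0,0],"twist":1}
  ]
}}

```text
t: 3.75
tcp_pos: [0.5131, -0.2121, 0.2385]
tcp_rot: [-1.182, -2.91, 0.0]
wrist_force: [-0.2, -0.4, 0.4]
grip_width: 0.0884
grasp_force: 0.0
```

Emit:
{"op": "carry_out", "data": {
  "targets": [
    {"travel":[0,0,0],"twist":0},
    {"travel":[0,0,0],"twist":0}
  ],
  "fingers": -0.32
}}

```text
t: 3.95
tcp_pos: [0.5132, -0.212, 0.2386]
tcp_rot: [-1.172, -2.915, 0.0]
wrist_force: [-0.6, 0.7, 0.2]
grip_width: 0.074
grasp_force: 0.0
```

Run:
```python
from h import *
s,R=show();im=snapshot("wrist");cv2.imwrite("pics/w1.png",im[:,:,::-1]);print(s['qpos'])
```

```text
t 3.95 p [ 0.5132 -0.212   0.2386] yaw of tool y 46.2 z [-0.  0. -1.] w 0.074 F [-0.6  0.7  0.2] 0.0
[-0.04613863  0.39956551  0.46126506  1.8145663  -0.21045569  0.97614757
  1.30879896]
```

View pics/w1.png

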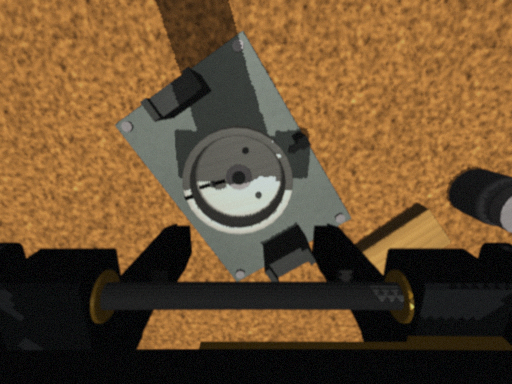

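The wrist view shows the plate screws at (238,44), (126,126), (240,273) and (340,217), the shaft at (238,177), and the mark at the rim near (188,197). The pointer is at (300,140).

Run:
```python
from h import *
s,R=show()
sc=onz('wrist',[(238,44),(126,126),(240,273),(340,217)],.012,s);print(sc.round(4),sc.mean(0))
sh=onz('wrist',[(238,177)],.034,s)[0];print('shaft',sh)
m=onz('wrist',[(188,197)],.062,s)[0];w=onz('wrist',[(220,183)],.026,s)[0]
for q in(m,w):
  for c in (sh,sc.mean(0)): d=q-c;print(np.degrees(np.arctan2(d[1],d[0])),np.hypot(d[0],d[1]))
for a,b in((1,0),(2,3),(2,1),(3,0)):
  d=sc[b]-sc[a];print(np.degrees(np.arctan2(d[1],d[0])),np.linalg.norm(d))
print('ptr',onz('wrist',[(300,141)],.062,s)[0])
# rim circle fit in image
im=cv2.imread('pics/w1.png')
```

```text
t 4.0 p [ 0.5132 -0.2121  0.2386] yaw of tool y 46.18 z [-0.  0. -1.] w 0.0703 F [0.1 0.6 0.1] 0.0
[[ 0.3928 -0.1218  0.012 ]
 [ 0.3586 -0.3017  0.012 ]
 [ 0.6317 -0.3531  0.012 ]
 [ 0.6659 -0.1749  0.012 ]] [ 0.51224366 -0.23787466  0.012     ]
shaft [ 0.51128283 -0.2373224   0.034     ]
-116.99233854972276 0.06563965601592815
-117.95919547619015 0.06559298221703308
-110.94763162642967 0.027904096846458087
-113.20831521878732 0.027753443231664825
79.21891207770182 0.18322725060119416
79.12444443930318 0.1815578753837137
169.3403091087729 0.27790418384573484
168.9963217922355 0.2782050067736425
ptr [ 0.5265415  -0.14605278  0.062     ]
```

Emit:
{"op": "carry_out", "data": {
  "targets": [
    {"travel":[-0.277,0.76,0],"twist":0},
    {"travel":[-0.277,0.76,0],"twist":0},
    {"travel":[0,0,0.8],"twist":0},
    {"travel":[0,0,0.8],"twist":0},
    {"travel":[0,0,0.8],"twist":0},
    {"travel":[0,0,0.8],"twist":0},
    {"travel":[0,0,0.8],"twist":0},
    {"travel":[0,0,0.8],"twist":0},
    {"travel":[0,0,0.8],"twist":0},
    {"travel":[0,0,0],"twist":0},
    {"travel":[0,0,0],"twist":0}
  ]
}}

```text
t: 5.1
tcp_pos: [0.5569, -0.191, 0.071]
tcp_rot: [-1.175, -2.913, 0.0]
wrist_force: [-0.1, -0.7, 0.6]
grip_width: 0.0301
grasp_force: 0.0
```

Run:
```python
from h import *
s,R=show();im=snapshot("wrist");cv2.imwrite("pics/w2.png",im[:,:,::-1])
```

```text
t 5.1 p [ 0.5569 -0.191   0.071 ] yaw of tool y 46.08 z [-0.  0. -1.] w 0.0301 F [-0.1 -0.7  0.6] 0.0
```

View pics/w2.png

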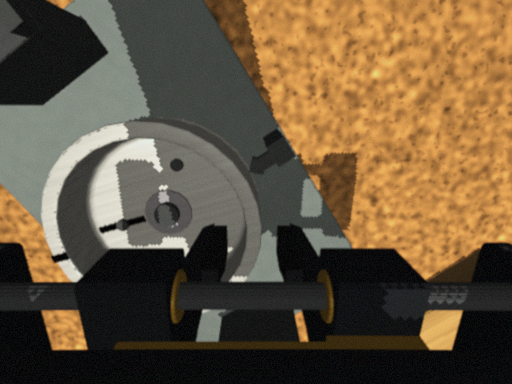

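The rim lies cleanly between the fingers, so I'll lower, grip, and test the arc with three rows.

Emit:
{"op": "carry_out", "data": {
  "targets": [
    {"travel":[0,0,0.6],"twist":0},
    {"travel":[0,0,0.6],"twist":0},
    {"travel":[0,0,0],"twist":0}
  ]
}}

```text
t: 5.45
tcp_pos: [0.5565, -0.1906, 0.0344]
tcp_rot: [-1.175, -2.912, -0.0]
wrist_force: [-1.0, -0.1, -0.3]
grip_width: 0.03
grasp_force: 0.0
```

Emit:
{"op": "carry_out", "data": {
  "targets": [
    {"travel":[0,0,0],"twist":0},
    {"travel":[0,0,0],"twist":0},
    {"travel":[0,0,0],"twist":0},
    {"travel":[0,0,0],"twist":0},
    {"travel":[0,0,0],"twist":0}
  ],
  "fingers": -1,
  "grip_force": 25
}}

```text
t: 5.95
tcp_pos: [0.5584, -0.1907, 0.0361]
tcp_rot: [1.174, 2.911, 0.002]
wrist_force: [0.0, 1.9, 6.4]
grip_width: 0.0101
grasp_force: 24.8
```

Emit:
{"op": "carry_out", "data": {
  "targets": [
    {"travel":[-0.2265,-0.012,0],"twist":1},
    {"travel":[-0.2265,-0.012,0],"twist":1},
    {"travel":[-0.2265,-0.012,0],"twist":1},
    {"travel":[0,0,0],"twist":0}
  ]
}}

```text
t: 6.35
tcp_pos: [0.571, -0.2078, 0.0361]
tcp_rot: [1.62, 2.688, 0.001]
wrist_force: [2.0, 0.4, 5.9]
grip_width: 0.0102
grasp_force: 25.0
```

Run:
```python
from h import *
s,R=show();d=s['tcp_pos'][:2]-np.array([.5117,-.2376]);print(np.degrees(np.arctan2(d[1],d[0])),np.hypot(*d),s['qpos'].__repr__())
```

```text
t 6.35 p [ 0.571  -0.2078  0.0361] yaw of tool y 27.86 z [ 0.003 -0.001 -1.   ] w 0.0102 F [2.  0.4 5.9] 24.996994350985915
26.705467366667264 0.066343760445993 array([-0.011829  ,  0.7786072 ,  0.4029514 ,  1.78440695, -0.45975531,
        0.66946728,  1.13839814])
```

Emit:
{"op": "carry_out", "data": {
  "targets": [
    {"travel":[-0.2265,-0.012,0],"twist":1},
    {"travel":[-0.2265,-0.012,0],"twist":1},
    {"travel":[-0.2265,-0.012,0],"twist":1},
    {"travel":[-0.2265,-0.012,0],"twist":1},
    {"travel":[-0.2265,-0.012,0],"twist":1},
    {"travel":[-0.2265,-0.012,0],"twist":1},
    {"travel":[-0.2265,-0.012,0],"twist":1},
    {"travel":[-0.2265,-0.012,0],"twist":1},
    {"travel":[-0.2265,-0.012,0],"twist":1},
    {"travel":[-0.2265,-0.012,0],"twist":1},
    {"travel":[-0.2265,-0.012,0],"twist":1},
    {"travel":[0,0,0],"twist":0}
  ]
}}

```text
t: 7.55
tcp_pos: [0.5633, -0.2782, 0.0361]
tcp_rot: [2.825, 1.373, 0.002]
wrist_force: [-2.0, 1.9, 7.7]
grip_width: 0.0103
grasp_force: 25.1
```

Emit:
{"op": "carry_out", "data": {
  "targets": [
    {"travel":[-0.2265,-0.012,0],"twist":1},
    {"travel":[-0.2265,-0.012,0],"twist":1},
    {"travel":[-0.2265,-0.012,0],"twist":1},
    {"travel":[-0.2265,-0.012,0],"twist":1},
    {"travel":[-0.2265,-0.012,0],"twist":1},
    {"travel":[-0.2265,-0.012,0],"twist":1},
    {"travel":[-0.2265,-0.012,0],"twist":1},
    {"travel":[-0.2265,-0.012,0],"twist":1},
    {"travel":[-0.2265,-0.012,0],"twist":1},
    {"travel":[-0.2265,-0.012,0],"twist":1},
    {"travel":[-0.2265,-0.012,0],"twist":1},
    {"travel":[0,0,0],"twist":0}
  ]
}}

```text
t: 8.75
tcp_pos: [0.4968, -0.2999, 0.0361]
tcp_rot: [-3.116, 0.385, -0.003]
wrist_force: [-0.1, 4.0, 12.6]
grip_width: 0.0105
grasp_force: 24.9
```

Run:
```python
from h import *
s,R=show();d=s['tcp_pos'][:2]-np.array([.5117,-.2376]);print(np.degrees(np.arctan2(d[1],d[0])),np.hypot(*d),s['qpos'].__repr__())
```

```text
t 8.75 p [ 0.4968 -0.2999  0.0361] yaw of tool y -104.1 z [ 0.002  0.002 -1.   ] w 0.0105 F [-0.1  4.  12.6] 24.93336007988546
-103.47983851770384 0.06409117243375947 array([-0.15382577,  0.95156893,  0.91002916,  1.87422128, -1.01213962,
        0.86382452, -0.52550777])
```

Emit:
{"op": "carry_out", "data": {
  "targets": [
    {"travel":[-0.2265,-0.012,0],"twist":1},
    {"travel":[-0.2265,-0.012,0],"twist":1},
    {"travel":[-0.091,-0.002,0],"twist":0.4},
    {"travel":[0,0,0],"twist":0},
    {"travel":[0,0,0],"twist":0}
  ]
}}

```text
t: 9.25
tcp_pos: [0.4823, -0.2942, 0.0361]
tcp_rot: [-3.044, 0.768, -0.004]
wrist_force: [0.9, 3.7, 10.9]
grip_width: 0.01
grasp_force: 25.0
```

Run:
```python
from h import *
s,R=show();d=s['tcp_pos'][:2]-np.array([.5117,-.2376]);print(np.degrees(np.arctan2(d[1],d[0])),np.hypot(*d),s['qpos'].__repr__())
im=snapshot("wrist");cv2.imwrite("pics/w3.png",im[:,:,::-1])
```

```text
t 9.25 p [ 0.4823 -0.2942  0.0361] yaw of tool y -118.3 z [ 0.003  0.001 -1.   ] w 0.01 F [ 0.9  3.7 10.9] 25.009602128429833
-117.41522995820101 0.06379776394817198 array([-0.18576514,  0.96399986,  0.95435002,  1.91660557, -1.06387393,
        0.87686605, -0.71859722])
```

View pics/w3.png

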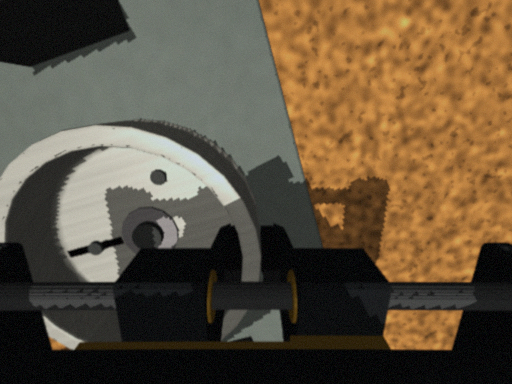

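Mark and gripper kept their relation through the turn (mark line at (70,250) to (120,240)). I'll release, rise and check.

Emit:
{"op": "carry_out", "data": {
  "targets": [
    {"travel":[0,0,0],"twist":0},
    {"travel":[0,0,0],"twist":0},
    {"travel":[0,0,0],"twist":0},
    {"travel":[0,0,-0.5],"twist":0},
    {"travel":[0,0,-0.8],"twist":0},
    {"travel":[0,0,-0.8],"twist":0},
    {"travel":[0,0,-0.8],"twist":0},
    {"travel":[0,0,-0.8],"twist":0},
    {"travel":[0,0,-0.8],"twist":0},
    {"travel":[0,0,-0.8],"twist":0},
    {"travel":[0,0,-0.8],"twist":0},
    {"travel":[0,0,0],"twist":0}
  ],
  "fingers": -0.32
}}

```text
t: 10.5
tcp_pos: [0.4815, -0.2965, 0.2214]
tcp_rot: [3.044, -0.771, 0.008]
wrist_force: [-0.3, -0.0, 0.6]
grip_width: 0.0299
grasp_force: 0.0
```

Run:
```python
from h import *
s,R=show();print(s['qpos'].round(3))
im=snapshot("wrist");cv2.imwrite("pics/w4.png",im[:,:,::-1])
```

```text
t 10.5 p [ 0.4815 -0.2965  0.2214] yaw of tool y -118.42 z [ 0.005 -0.003 -1.   ] w 0.0299 F [-0.3 -0.   0.6] 0.0
[-0.328  0.729  1.207  1.831 -0.759  1.132 -0.916]
```

View pics/w4.png

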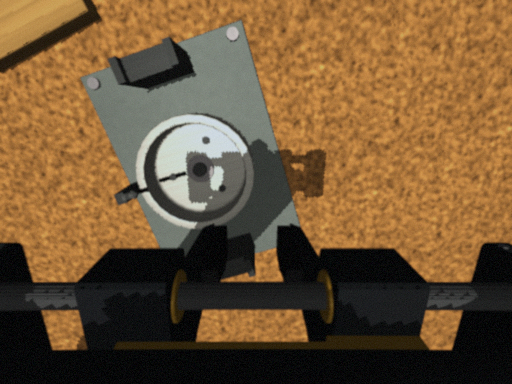

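The mark runs from (186,175) to about (142,189) and meets the pointer's tip at (135,192). I'll check the angle numerically.

Run:
```python
from h import *
s,R=show()
im=cv2.imread('pics/w4.png');cv2.imwrite('pics/w4c.png',cv2.resize(im[150:215,105:215],None,fx=7,fy=7,interpolation=cv2.INTER_CUBIC))
sc=onz('wrist',[(233,33),(94,83)],.012,s);d=sc[0]-sc[1];print('plate y?',np.degrees(np.arctan2(d[1],d[0])),np.linalg.norm(d))
sh=onz('wrist',[(200,170)],.034,s)[0];print(sh)
for px,z in(((142,189),.062),((185,176),.026),((160,184),.026),((123,196),.062)):
  q=onz('wrist',[px],z,s)[0]-sh;print(px,np.degrees(np.arctan2(q[1],q[0])),np.hypot(q[0],q[1]))
```

```text
t 10.55 p [ 0.4811 -0.2955  0.2196] yaw of tool y -118.39 z [ 0.003 -0.001 -1.   ] w 0.0297 F [-0.7  1.  -0.1] 0.0
plate y? -100.69146701466242 0.18060588712128284
[ 0.51079835 -0.2381021   0.034     ]
(142, 189) 76.02776918321341 0.06684038874766493
(185, 176) 86.307594920321 0.02390184830324906
(160, 184) 82.27051721279958 0.059396836879831244
(123, 196) 77.65718632837738 0.09210464365624581
```

View pics/w4c.png

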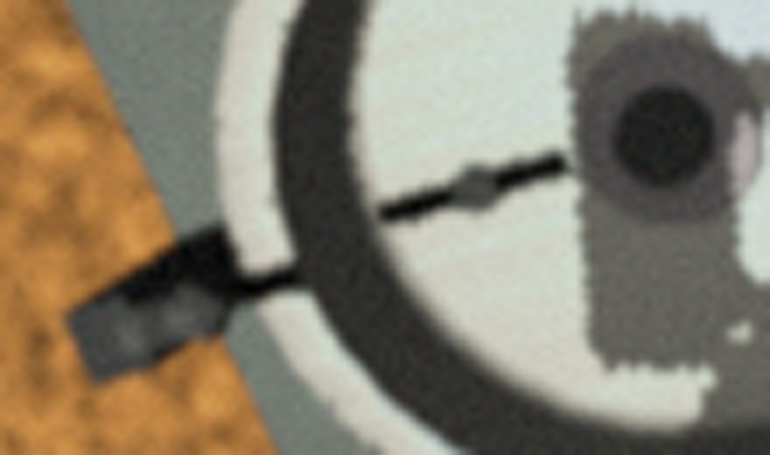

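Run:
```python
from h import *
s,R=show();C=np.array([.5117,-.2376,0])
f=lambda x,y:(105+(x+.5)/7-.5,150+(y+.5)/7-.5)
for n,px,z in(('rim',(272,282),.062),('rimo',(247,290),.062),('rimi',(300,274),.062),('web',(382,213),.026),('web2',(560,160),.026),('shaft',(662,137),.034),('postout',(85,350),.062),('postin',(210,280),.062)):
  p=onz('wrist',[f(*px)],z,s)[0]
  for c in(C,np.array([.5108,-.2381,0])):
    q=p-c;print(n,np.degrees(np.arctan2(q[1],q[0])).round(1),np.hypot(q[0],q[1]).round(4))
```

```text
t 10.55 p [ 0.4811 -0.2955  0.2196] yaw of tool y -118.39 z [ 0.003 -0.001 -1.   ] w 0.0297 F [-0.7  1.  -0.1] 0.0
rim 78.0 0.0649
rim 77.3 0.0656
rimo 78.1 0.0696
rimo 77.4 0.0702
rimi 78.0 0.0598
rimi 77.2 0.0605
web 77.8 0.0576
web 77.0 0.0582
web2 76.8 0.0218
web2 74.9 0.0225
shaft -12.9 0.0006
shaft 14.1 0.0015
postout 79.3 0.1006
postout 78.9 0.1012
postin 75.4 0.0749
postin 74.9 0.0757
```

The mark is at about 78° against the pointer's 79.2°, roughly 1.5 mm off and within tolerance. Next is the bar. The tool can't tilt, so I'll stand the bar on the rack blocks' tops, tip it over flat there, regrasp it across its width and carry it to the saddles.

Emit:
{"op": "carry_out", "data": {
  "targets": [
    {"travel":[0,0,0],"twist":-0.99},
    {"travel":[0,0,0],"twist":-0.99},
    {"travel":[0,0,0],"twist":-0.99},
    {"travel":[0,0,0],"twist":-0.99},
    {"travel":[0,0,0],"twist":-0.99},
    {"travel":[0.08,-0.92,0],"twist":0},
    {"travel":[0.08,-0.92,0],"twist":0},
    {"travel":[0.08,-0.92,0],"twist":0},
    {"travel":[0.08,-0.92,0],"twist":0},
    {"travel":[0.08,-0.92,0],"twist":0},
    {"travel":[0.08,-0.92,0],"twist":0},
    {"travel":[0.08,-0.92,0],"twist":0}
  ],
  "fingers": 1
}}

```text
t: 11.75
tcp_pos: [0.4923, -0.1, 0.217]
tcp_rot: [-3.141, -0.036, 0.003]
wrist_force: [0.4, -0.9, 0.5]
grip_width: 0.0883
grasp_force: 0.0
```

Emit:
{"op": "carry_out", "data": {
  "targets": [
    {"travel":[0.08,-0.92,0],"twist":0},
    {"travel":[0.08,-0.92,0],"twist":0},
    {"travel":[0.08,-0.92,0],"twist":0},
    {"travel":[0.08,-0.92,0],"twist":0},
    {"travel":[0.08,-0.92,0],"twist":0},
    {"travel":[0.08,-0.92,0],"twist":0},
    {"travel":[0.08,-0.92,0],"twist":0},
    {"travel":[0.08,-0.92,0],"twist":0},
    {"travel":[0.08,-0.92,0],"twist":0},
    {"travel":[0.08,-0.92,0],"twist":0},
    {"travel":[0.08,-0.92,0],"twist":0},
    {"travel":[0.08,-0.92,0],"twist":0}
  ]
}}

```text
t: 12.95
tcp_pos: [0.5134, 0.2314, 0.2169]
tcp_rot: [3.141, 0.036, -0.002]
wrist_force: [0.7, -0.5, -0.4]
grip_width: 0.0881
grasp_force: 0.0
```

Emit:
{"op": "carry_out", "data": {
  "targets": [
    {"travel":[0.08,-0.92,0],"twist":0},
    {"travel":[0,0,0],"twist":0}
  ]
}}

```text
t: 13.15
tcp_pos: [0.515, 0.2624, 0.2163]
tcp_rot: [3.141, 0.046, -0.003]
wrist_force: [-0.2, 0.5, -0.8]
grip_width: 0.0886
grasp_force: 0.0
```

Run:
```python
from h import *
s,R=show();print(s['qpos'].round(3))
im=snapshot("wrist");cv2.imwrite("pics/w5.png",im[:,:,::-1])
```

```text
t 13.15 p [0.515  0.2624 0.2163] yaw of tool y -88.32 z [-0.002 -0.    -1.   ] w 0.0886 F [-0.2  0.5 -0.8] 0.0
[-1.305  0.724  1.144  1.797 -0.734  1.122 -1.447]
```

View pics/w5.png

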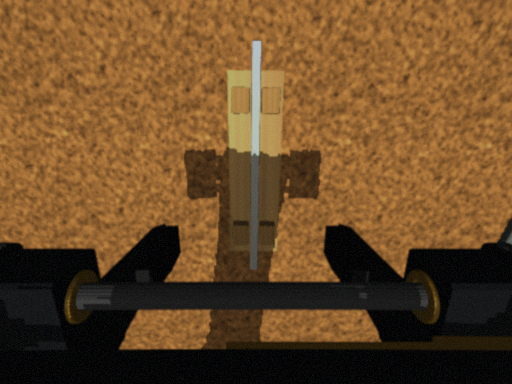

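The bar is seen on edge from (257,42) to (253,269). The rack's far end is at (228..284, 71) and its far block tops at (232..281, 87..114).

Run:
```python
from h import *
s,R=show()
b=onz('wrist',[(257,42),(253,269)],.046,s);print(b,b.mean(0));d=b[0]-b[1];print(np.degrees(np.arctan2(d[1],d[0])),np.linalg.norm(d))
print('far end',onz('wrist',[(228,71),(284,71)],.006,s))
print('far block',onz('wrist',[(231.5,87),(281,87),(231.5,113),(281,113)],.024,s))
```

```text
t 13.2 p [0.5151 0.2596 0.2166] yaw of tool y -88.48 z [-0.001 -0.001 -1.   ] w 0.0882 F [-0.4 -1.1  0.5] 0.0
[[0.65503537 0.25657249 0.046     ]
 [0.3769654  0.25273083 0.046     ]] [0.51600038 0.25465166 0.046     ]
0.7915161754016548 0.27809650702694627
far end [[0.63031138 0.29049167 0.006     ]
 [0.63219759 0.22184619 0.006     ]]
far block [[0.61112967 0.28485968 0.024     ]
 [0.6127364  0.22624486 0.024     ]
 [0.58153042 0.28473378 0.024     ]
 [0.58317736 0.2244308  0.024     ]]
```

Emit:
{"op": "carry_out", "data": {
  "targets": [
    {"travel":[0.03,0.163,0.9],"twist":0},
    {"travel":[0,0,0.9],"twist":0},
    {"travel":[0,0,0.9],"twist":0},
    {"travel":[0,0,0.9],"twist":0},
    {"travel":[0,0,0.9],"twist":0},
    {"travel":[0,0,0.9],"twist":0},
    {"travel":[0,0,0.9],"twist":0},
    {"travel":[0,0,0.38],"twist":0},
    {"travel":[0,0,0],"twist":0}
  ]
}}

```text
t: 14.1
tcp_pos: [0.516, 0.2517, 0.0162]
tcp_rot: [3.14, 0.034, -0.004]
wrist_force: [-0.2, -0.4, 0.2]
grip_width: 0.0881
grasp_force: 0.0
```

Emit:
{"op": "carry_out", "data": {
  "targets": [
    {"travel":[0,0,0],"twist":0},
    {"travel":[0,0,0],"twist":0},
    {"travel":[0,0,0],"twist":0},
    {"travel":[0,0,0],"twist":0},
    {"travel":[0,0,0],"twist":0},
    {"travel":[0,0,0],"twist":0},
    {"travel":[0,0,0],"twist":0},
    {"travel":[0,0,0],"twist":0}
  ],
  "fingers": -1,
  "grip_force": 25
}}

```text
t: 14.9
tcp_pos: [0.517, 0.2533, 0.0173]
tcp_rot: [3.141, 0.037, 0.0]
wrist_force: [0.4, 0.4, 0.3]
grip_width: 0.0262
grasp_force: 0.0
```

Run:
```python
from h import *
s,R=show();print(s['qpos'].round(3))
```

```text
t 14.9 p [0.517  0.2533 0.0173] yaw of tool y -88.67 z [ 0. -0. -1.] w 0.0262 F [0.4 0.4 0.3] 0.0
[-1.128  0.957  0.858  1.885 -1.016  0.814 -1.251]
```

Emit:
{"op": "carry_out", "data": {
  "targets": [
    {"travel":[0,0,0],"twist":0},
    {"travel":[0,0,0],"twist":0},
    {"travel":[0,0,0],"twist":0},
    {"travel":[0,0,0],"twist":0}
  ]
}}

```text
t: 15.3
tcp_pos: [0.5169, 0.2563, 0.0172]
tcp_rot: [-3.138, -0.039, 0.0]
wrist_force: [0.7, 7.1, -1.9]
grip_width: 0.0097
grasp_force: 25.0
```

Emit:
{"op": "carry_out", "data": {
  "targets": [
    {"travel":[0,0,-0.4],"twist":0},
    {"travel":[0,0,-0.4],"twist":0},
    {"travel":[0,0,0],"twist":0},
    {"travel":[0,-0.25,0],"twist":0},
    {"travel":[0,-0.25,0],"twist":0},
    {"travel":[0,0,0],"twist":0},
    {"travel":[0,0,0],"twist":0}
  ]
}}

```text
t: 16.0
tcp_pos: [0.5163, 0.2684, 0.0409]
tcp_rot: [3.141, 0.038, -0.001]
wrist_force: [0.7, -0.2, -4.0]
grip_width: 0.0096
grasp_force: 25.0
```

Run:
```python
from h import *
s,R=show();print(s['qpos'].round(3))
im=snapshot("wrist");cv2.imwrite("pics/w6.png",im[:,:,::-1])
```

```text
t 16.0 p [0.5163 0.2684 0.0409] yaw of tool y -88.62 z [-0.    -0.001 -1.   ] w 0.0096 F [ 0.7 -0.2 -4. ] 24.98201932758093
[-1.168  0.934  0.895  1.868 -0.978  0.857 -1.305]
```

View pics/w6.png

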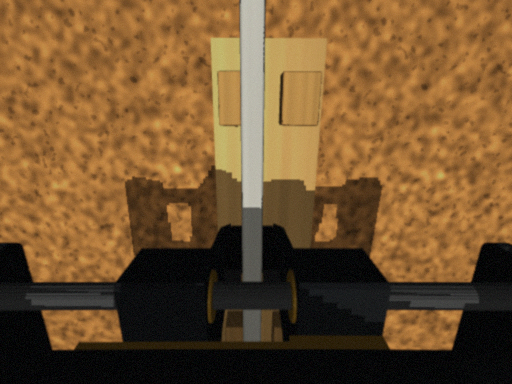

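The bar is held and lifted, standing above the left part of the block at (218..240, 70..125). I'll lower onto the block, release, raise the tips, then push it over.

Emit:
{"op": "carry_out", "data": {
  "targets": [
    {"travel":[0,0,0.1],"twist":0},
    {"travel":[0,0,0.08],"twist":0},
    {"travel":[0,0,0.03],"twist":0},
    {"travel":[0,0,0],"twist":0}
  ]
}}

```text
t: 16.45
tcp_pos: [0.5165, 0.2679, 0.0352]
tcp_rot: [3.141, 0.036, -0.001]
wrist_force: [-1.3, -1.5, 0.5]
grip_width: 0.0099
grasp_force: 25.0
```

Emit:
{"op": "carry_out", "data": {
  "targets": [
    {"travel":[0,0,0],"twist":0},
    {"travel":[0,0,0],"twist":0},
    {"travel":[0,0,0],"twist":0},
    {"travel":[0,0,0],"twist":0},
    {"travel":[0,0,0],"twist":0},
    {"travel":[0,0,0],"twist":0},
    {"travel":[0,0,0],"twist":0},
    {"travel":[0,0,0],"twist":0},
    {"travel":[0,0,0],"twist":0},
    {"travel":[0,0,-0.32],"twist":0},
    {"travel":[0,0,-0.32],"twist":0},
    {"travel":[0,0,0],"twist":0}
  ],
  "fingers": 1
}}

```text
t: 17.65
tcp_pos: [0.5178, 0.2685, 0.056]
tcp_rot: [-3.14, -0.036, -0.004]
wrist_force: [-0.5, 0.3, -0.4]
grip_width: 0.0883
grasp_force: 0.0
```

Emit:
{"op": "carry_out", "data": {
  "targets": [
    {"travel":[0,0.3,0],"twist":0},
    {"travel":[0,0.3,0],"twist":0},
    {"travel":[0,0.3,0],"twist":0},
    {"travel":[0,0.3,0],"twist":0},
    {"travel":[0,0.1,0],"twist":0},
    {"travel":[0,0.1,0],"twist":0},
    {"travel":[0,0.1,0],"twist":0},
    {"travel":[0,0.1,0],"twist":0},
    {"travel":[0,0.1,0],"twist":0},
    {"travel":[0,0.1,0],"twist":0},
    {"travel":[0,0,0],"twist":0},
    {"travel":[0,0,0],"twist":0}
  ]
}}

```text
t: 18.85
tcp_pos: [0.5179, 0.2143, 0.0542]
tcp_rot: [-3.141, -0.037, -0.0]
wrist_force: [0.6, -0.5, 0.2]
grip_width: 0.0884
grasp_force: 0.0
```

Run:
```python
from h import *
s,R=show();print(s['qpos'].round(3))
im=snapshot("wrist");cv2.imwrite("pics/w7.png",im[:,:,::-1])
```

```text
t 18.85 p [0.5179 0.2143 0.0542] yaw of tool y -88.67 z [ 0.  0. -1.] w 0.0884 F [ 0.6 -0.5  0.2] 0.0
[-1.107  0.889  0.911  1.924 -0.963  0.844 -1.21 ]
```

View pics/w7.png

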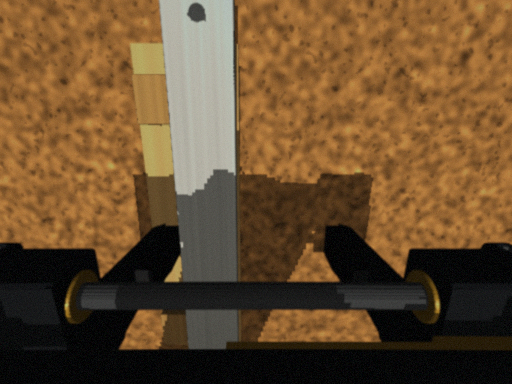

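The bar lies flat on the rack blocks, with its edges near columns 175 and 237 at row 170, between the open fingers. I'll measure it numerically from here.

Run:
```python
from h import *
s,R=show()
im=cv2.imread('pics/w7.png');h=cv2.cvtColor(im,cv2.COLOR_BGR2HSV)
L=[];Rr=[]
for r in range(40,165,5):
    m=np.where((h[r,:,1]<60)&(h[r,:,2]>80))[0];m=m[(m>140)&(m<270)];L.append((m.min(),r));Rr.append((m.max(),r))
l=onz('wrist',L,.034,s);q=onz('wrist',Rr,.034,s)
for n,e in(('L',l),('R',q)):
    p=np.polyfit(e[:,0],e[:,1],1);print(n,np.degrees(np.arctan(p[0])),'y at .517',np.polyval(p,.517),np.std(np.polyval(p,e[:,0])-e[:,1]))
im=snapshot('top');cv2.imwrite('pics/t7.png',im[:,:,::-1]);hh=cv2.cvtColor(im,cv2.COLOR_RGB2HSV)
m=((hh[:,:,1]<70)&(hh[:,:,2]>90)).astype('uint8');n,lab,st,ce=cv2.connectedComponentsWithStats(m)
for i in range(1,n):
    if st[i,4]>100: print(st[i],ce[i],onz('top',[ce[i]],.034)[0].round(3))
print(L[::6],Rr[::6])
```

```text
t 18.9 p [0.5179 0.2144 0.0542] yaw of tool y -88.66 z [ 0.  0. -1.] w 0.0879 F [ 0.6  0.2 -0. ] 0.0
L 1.0697336438975384 y at .517 0.263295883027597 0.00016745758834094712
R 1.4485429458805124 y at .517 0.22377943869342296 0.00015704646801841877
[222   0 110   6 483] [278.0310559    2.07039337] [ 1.06  -0.038  0.034]
[340   0  43   9 266] [360.29699248   3.43984962] [ 1.063 -0.217  0.034]
[ 453   21   59  141 4968] [490.88929147  80.05756844] [ 0.896 -0.495  0.034]
[152 103  34  33 916] [168.29475983 118.90393013] [0.792 0.186 0.034]
[247 109  30  29 678] [261.75368732 123.21828909] [ 0.788 -0.006  0.034]
[ 309  180  109  150 9155] [361.06783179 262.16329874] [ 0.508 -0.208  0.034]
[ 123  183   22   53 1011] [133.56478734 208.13847676] [0.607 0.247 0.034]
[(np.int64(163), 40), (np.int64(165), 70), (np.int64(168), 100), (np.int64(170), 130), (np.int64(173), 160)] [(np.int64(233), 40), (np.int64(233), 70), (np.int64(234), 100), (np.int64(235), 130), (np.int64(235), 160)]
```

Emit:
{"op": "carry_out", "data": {
  "targets": [
    {"travel":[0,-0.5,0],"twist":0},
    {"travel":[0,-0.47,0],"twist":0},
    {"travel":[0,0,0],"twist":0},
    {"travel":[0,0,0.7],"twist":0},
    {"travel":[0,0,0.7],"twist":0},
    {"travel":[0,0,0],"twist":0}
  ]
}}

```text
t: 19.55
tcp_pos: [0.5154, 0.2433, 0.0102]
tcp_rot: [3.14, 0.038, -0.006]
wrist_force: [0.1, 0.3, -0.4]
grip_width: 0.0882
grasp_force: 0.0
```

Emit:
{"op": "carry_out", "data": {
  "targets": [
    {"travel":[0,0,0],"twist":0},
    {"travel":[0,0,0],"twist":0},
    {"travel":[0,0,0],"twist":0},
    {"travel":[0,0,0],"twist":0},
    {"travel":[0,0,0],"twist":0},
    {"travel":[0,0,0],"twist":0},
    {"travel":[0,0,0],"twist":0},
    {"travel":[0,0,0],"twist":0},
    {"travel":[0,0,0],"twist":0},
    {"travel":[0,0,0],"twist":0}
  ],
  "fingers": -1,
  "grip_force": 35
}}

```text
t: 20.55
tcp_pos: [0.5173, 0.2437, 0.0124]
tcp_rot: [-3.141, -0.037, -0.0]
wrist_force: [-0.8, 1.5, 4.2]
grip_width: 0.0396
grasp_force: 35.0
```

Emit:
{"op": "carry_out", "data": {
  "targets": [
    {"travel":[0,0,-0.3],"twist":0},
    {"travel":[0,0,-0.9],"twist":0},
    {"travel":[0,0,-0.9],"twist":0},
    {"travel":[0,0,-0.9],"twist":0},
    {"travel":[0,0,-0.9],"twist":0},
    {"travel":[0,0,-0.9],"twist":0},
    {"travel":[0,0,-0.9],"twist":0},
    {"travel":[0,0,-0.4],"twist":0},
    {"travel":[0,0,0],"twist":0},
    {"travel":[0,0,0],"twist":0}
  ]
}}

```text
t: 21.55
tcp_pos: [0.5164, 0.2433, 0.1942]
tcp_rot: [3.141, 0.037, -0.002]
wrist_force: [-0.8, -0.4, -4.5]
grip_width: 0.0395
grasp_force: 35.0
```

Run:
```python
from h import *
s,R=show();print(s['qpos'].round(3));z=s['tcp_pos'][2]+.0187+.005
im=snapshot('wrist')[:,:,::-1].copy();cv2.imwrite('pics/w8.png',im)
h=cv2.cvtColor(im,cv2.COLOR_BGR2HSV);L=[];Q=[]
m=((h[:,:,1]<60)&(h[:,:,2]>80)).astype('uint8')[:230];n,lab,st,ce=cv2.connectedComponentsWithStats(m);i=1+st[1:,4].argmax();print(st[i])
for r in range(st[i,1]+3,min(200,st[i,1]+st[i,3]-3),8):
    k=np.where(lab[r]==i)[0];L.append((k.min(),r));Q.append((k.max()+1,r))
print(L[::5],Q[::5])
l=(onz('wrist',L,z,s)-s['tcp_pos'])@R;q=(onz('wrist',Q,z,s)-s['tcp_pos'])@R
for e in(l,q):
    p=np.polyfit(e[:,0],e[:,1],1);print('tool frame slope deg',np.degrees(np.arctan(p[0])),'y0',p[1])
print('far end tool x',((onz('wrist',[(251,st[i,1])],z,s)-s['tcp_pos'])@R)[0])
im=snapshot('top');cv2.imwrite('pics/t8.png',im[:,:,::-1])
im=snapshot('side');cv2.imwrite('pics/s8.png',im[:,:,::-1])
```

```text
t 21.55 p [0.5164 0.2433 0.1942] yaw of tool y -88.66 z [-0.002 -0.    -1.   ] w 0.0395 F [-0.8 -0.4 -4.5] 34.99493211507797
[-1.267  0.735  1.117  1.834 -0.755  1.076 -1.404]
[  204     0    99   230 20028]
[(np.int64(204), 3), (np.int64(206), 43), (np.int64(208), 83), (np.int64(209), 123), (np.int64(211), 163)] [(np.int64(303), 3), (np.int64(300), 43), (np.int64(298), 83), (np.int64(296), 123), (np.int64(295), 163)]
tool frame slope deg 0.24351276099926208 y0 -0.018246021493774016
tool frame slope deg 0.05962845475649933 y0 0.02072607365210235
far end tool x [ 0.11614151  0.000611   -0.02387773]
```

Run:
```python
from h import *
im=cv2.imread('pics/t8.png');h=cv2.cvtColor(im,cv2.COLOR_BGR2HSV)
c=camera_info('top');X=np.array(c['R'])@np.array([.656,.2465,.223])+c['t'];print('expect far end px',c['fx']*X[0]/X[2]+c['cx'],c['fy']*X[1]/X[2]+c['cy'])
c0=int(c['fx']*X[0]/X[2]+c['cx'])
for r in range(120,190,3): print(r,h[r,c0-12:c0+13:6,1],h[r,c0-12:c0+13:6,2])
```

```text
expect far end px 103.3313735309269 164.65441376230726
120 [175 165 169 167 168] [131 116 131 101 109]
123 [171 175 171 175 173] [133 127 130 128 121]
126 [176 179 175 172 174] [123 111 112 135 123]
129 [173 173 173 179 171] [106 102 121 117 115]
132 [174 176 171 170 169] [117 123 136 120 122]
135 [171 170 176 173 167] [127 117 119 122 124]
138 [169 170 167 172 168] [113 120 130 108 129]
141 [173 181 170 170 167] [130 107 123 120 130]
144 [165 169 181 167 173] [131 125 128 107 102]
147 [169 169 162 169 173] [116 131 145 118  96]
150 [175 165 171 169 165] [127 122 127 133 119]
153 [167 166 165 169 168] [124 129 116 134 135]
156 [167 175 169 169 171] [122 128 121 121 131]
159 [169 166 168 163 165] [130 141 114 119 131]
162 [173 159 174 169 169] [131 125 114 139 136]
165 [169  95  96 111 111] [136 105 111 138 133]
168 [130  23  22  24  14] [131 145 151 150 150]
171 [126  24  22  22  17] [130 148 142 150 151]
174 [114  24  26  21  15] [130 141  79 147 152]
177 [113  23  28  23  23] [117 144 102 147 152]
180 [111  21  19  23  24] [120 144 145 147 149]
183 [94 24 26 19 21] [130 147 148 146 149]
186 [85 23 21 23 24] [120 143 147 146 141]
189 [63 19 26 21 20] [126 144 148 146 138]
```

Emit:
{"op": "carry_out", "data": {
  "targets": [
    {"travel":[-0.027,0.4,0],"twist":0},
    {"travel":[-0.027,0.8,0],"twist":0},
    {"travel":[-0.027,0.8,0],"twist":0},
    {"travel":[-0.027,0.8,0],"twist":0},
    {"travel":[-0.027,0.8,0],"twist":0},
    {"travel":[-0.027,0.8,0],"twist":0},
    {"travel":[-0.027,0.8,0],"twist":0},
    {"travel":[-0.027,0.8,0],"twist":0},
    {"travel":[-0.027,0.8,0],"twist":0},
    {"travel":[-0.027,0.8,0],"twist":0},
    {"travel":[-0.027,0.8,0],"twist":0},
    {"travel":[-0.027,0.8,0],"twist":0}
  ]
}}

```text
t: 22.9
tcp_pos: [0.513, -0.0348, 0.1949]
tcp_rot: [3.141, 0.035, -0.001]
wrist_force: [-0.2, -0.3, -4.2]
grip_width: 0.0396
grasp_force: 35.0
```

Emit:
{"op": "carry_out", "data": {
  "targets": [
    {"travel":[-0.027,0.8,0],"twist":0},
    {"travel":[-0.027,0.8,0],"twist":0},
    {"travel":[-0.027,0.8,0],"twist":0},
    {"travel":[-0.027,0.8,0],"twist":0},
    {"travel":[-0.027,0.8,0],"twist":0},
    {"travel":[-0.027,0.8,0],"twist":0},
    {"travel":[-0.027,0.8,0],"twist":0},
    {"travel":[-0.027,0.8,0],"twist":0},
    {"travel":[0,0.4,0],"twist":0.7},
    {"travel":[0,0,0],"twist":0.7},
    {"travel":[0,0,0],"twist":0.62},
    {"travel":[0,0,0],"twist":0}
  ]
}}

```text
t: 24.1
tcp_pos: [0.511, -0.2377, 0.1947]
tcp_rot: [3.127, -0.298, -0.002]
wrist_force: [0.4, -0.1, -3.5]
grip_width: 0.0391
grasp_force: 35.0
```

Run:
```python
from h import *
s,R=show();print(s['qpos'].round(3));d=np.array([.5117,-.2376,.0634])-s['tcp_pos'];print('to go tool units',(d@R/.03).round(3))
im=snapshot('wrist')[:,:,::-1].copy();cv2.imwrite('pics/w9.png',im)
```

```text
t 24.1 p [ 0.511  -0.2377  0.1947] yaw of tool y -100.89 z [-0.001 -0.    -1.   ] w 0.0391 F [ 0.4 -0.1 -3.5] 34.99520391225815
[-0.39   0.703  1.092  1.852 -0.722  1.05  -0.764]
to go tool units [ 0.026 -0.009  4.377]
```

Emit:
{"op": "carry_out", "data": {
  "targets": [
    {"travel":[0.01,0,0.78],"twist":0},
    {"travel":[0,0,0.78],"twist":0},
    {"travel":[0,0,0.78],"twist":0},
    {"travel":[0,0,0.78],"twist":0},
    {"travel":[0,0,0.4],"twist":0},
    {"travel":[0,0,0.38],"twist":0},
    {"travel":[0,0,0],"twist":0},
    {"travel":[0,0,0],"twist":0}
  ]
}}

```text
t: 24.95
tcp_pos: [0.5128, -0.2373, 0.0788]
tcp_rot: [3.127, -0.295, 0.001]
wrist_force: [0.8, -0.2, -3.1]
grip_width: 0.0392
grasp_force: 35.0
```

Run:
```python
from h import *
s,R=show();d=np.array([.511,-.2377,.0634])-s['tcp_pos'];print('to go tool units',(d@R/.03).round(3))
im=snapshot('wrist')[:,:,::-1].copy();cv2.imwrite('pics/w10.png',im)
g=cv2.cvtColor(im,cv2.COLOR_BGR2GRAY)
for r in(60,90,115,130,150):print(r,g[r,130:380:5])
i2=snapshot('side');cv2.imwrite('pics/s10.png',i2[:,:,::-1])
# expected far-saddle cheek edges in wrist px, top z .085
c=camera_info('wrist');T=np.linalg.inv(np.array(c['tool_from_camera']));a=np.radians(-10.8)
for x in(113,137):
  for y in(-32,-24,24,32):
    w=np.array([.511,-.2377,.085])+np.array([np.cos(a)*x-np.sin(a)*y,np.sin(a)*x+np.cos(a)*y,0])/1000
    k=T[:3,:3]@(R.T@(w-s['tcp_pos']))+T[:3,3];print(x,y,round(c['fx']*k[0]/k[2]+c['cx'],1),round(c['fy']*k[1]/k[2]+c['cy'],1))
```

```text
t 24.95 p [ 0.5128 -0.2373  0.0788] yaw of tool y -100.78 z [ 0.001 -0.001 -1.   ] w 0.0392 F [ 0.8 -0.2 -3.1] 34.99497950077057
to go tool units [-0.057  0.023  0.514]
60 [109 109 107 113 110 109 112 110 111 112 110 112 111 113 109 113 193 191
 187 188 188 193 190 188 188 191 186 182 183 178 190 183 190 186 107 109
 109 105 107 111 108 108 108 107 106 106 107 112 105 106]
90 [110 110 114 112 115 111 114 108 108 111 112 110 108 110 110 106 193 188
 190 186 187 192 189 189 183 194 184 186 181 181 184 184 186 188 108 113
 111 111 107 109 108 107 112 107 109 105 105 109 106 108]
115 [112 111 113 109 112 112 116 112 113 111 111 109 110 114 113 112 182 189
 187 187 183 194 193 188 183 191 182 183 181 184 183 183 184 168 111 111
 107 112 107 108 109 112 110 108 110 107 104 106 106 109]
130 [111 116 113 112 113 108 112 111 112 112 113 105 110 111 105 179 168 190
 187 192 181 192 190 188 187 191 183 186 180 184 181 186 183 154  99 106
 108 110 109 107 111 110 113 110 107 106 106 107 107 106]
150 [114 108 113 112 109 112 113 113 112 121 205 202 201 191 124 169 168 187
 189 189 185 191 192 188 186 191 184 186 178 185 182 182 186 179  98 188
 201 199 200 193 110 109 114 113 111 107 105 107 110 110]
113 -32 320.3 27.9
113 -24 303.0 27.8
113 24 199.1 27.7
113 32 181.8 27.7
137 -32 324.6 -34.7
137 -24 306.2 -34.7
137 24 195.9 -34.9
137 32 177.5 -34.9
```

Run:
```python
import cv2
g=cv2.cvtColor(cv2.imread('pics/w10.png'),cv2.COLOR_BGR2GRAY)
for r in(3,10,17,22,28,36):print(r,list(zip(range(172,334,3),g[r,172:334:3].tolist())) if r==10 else g[r,172:334:3].tolist())
```

```text
3 [113, 113, 114, 78, 68, 70, 69, 68, 63, 26, 32, 181, 192, 187, 185, 188, 186, 187, 184, 187, 189, 193, 195, 193, 189, 190, 185, 184, 194, 188, 185, 185, 186, 183, 179, 187, 190, 184, 185, 187, 188, 186, 188, 150, 17, 67, 66, 69, 68, 65, 74, 109, 113, 113]
10 [(172, 113), (175, 115), (178, 111), (181, 93), (184, 71), (187, 66), (190, 69), (193, 68), (196, 71), (199, 38), (202, 38), (205, 168), (208, 192), (211, 186), (214, 188), (217, 186), (220, 186), (223, 186), (226, 187), (229, 183), (232, 192), (235, 192), (238, 188), (241, 192), (244, 186), (247, 189), (250, 185), (253, 186), (256, 190), (259, 188), (262, 186), (265, 183), (268, 187), (271, 182), (274, 182), (277, 183), (280, 187), (283, 188), (286, 187), (289, 186), (292, 190), (295, 184), (298, 188), (301, 154), (304, 23), (307, 70), (310, 68), (313, 70), (316, 69), (319, 65), (322, 75), (325, 107), (328, 111), (331, 113)]
17 [110, 112, 113, 100, 64, 68, 72, 69, 71, 38, 38, 161, 192, 188, 188, 190, 188, 188, 189, 182, 187, 194, 194, 188, 189, 189, 188, 186, 193, 191, 184, 186, 185, 180, 184, 183, 189, 189, 183, 188, 188, 190, 188, 136, 30, 73, 69, 67, 66, 72, 86, 104, 110, 109]
22 [114, 114, 111, 103, 67, 73, 69, 68, 73, 50, 17, 150, 191, 184, 186, 189, 189, 192, 187, 185, 194, 195, 196, 190, 187, 193, 188, 185, 189, 193, 187, 186, 185, 185, 183, 182, 186, 183, 185, 188, 189, 186, 191, 111, 33, 73, 62, 71, 72, 65, 97, 103, 112, 111]
28 [111, 111, 110, 114, 111, 32, 8, 14, 15, 9, 19, 148, 195, 189, 185, 187, 187, 190, 185, 187, 189, 196, 190, 190, 188, 190, 186, 186, 192, 189, 183, 183, 187, 181, 178, 184, 188, 181, 181, 186, 188, 189, 187, 93, 10, 16, 12, 14, 18, 95, 106, 109, 112, 109]
36 [113, 116, 111, 109, 108, 112, 111, 98, 15, 18, 12, 92, 193, 191, 188, 186, 192, 189, 186, 183, 187, 193, 193, 189, 188, 186, 189, 186, 188, 188, 183, 185, 183, 184, 183, 188, 190, 184, 183, 186, 186, 187, 190, 76, 8, 11, 67, 108, 111, 115, 110, 111, 103, 106]
```

The far saddle's cheeks run from column 181 to 324 and the bar from 204 to 302, so it is centred between them within half a millimetre. I'll lower it gently.

Emit:
{"op": "carry_out", "data": {
  "targets": [
    {"travel":[0,0,0.15],"twist":0},
    {"travel":[0,0,0.15],"twist":0},
    {"travel":[0,0,0.1],"twist":0},
    {"travel":[0,0,0.06],"twist":0},
    {"travel":[0,0,0],"twist":0},
    {"travel":[0,0,0],"twist":0}
  ]
}}

```text
t: 25.65
tcp_pos: [0.5125, -0.237, 0.0644]
tcp_rot: [3.128, -0.295, 0.0]
wrist_force: [0.9, 0.2, -3.2]
grip_width: 0.0396
grasp_force: 35.0
```

Emit:
{"op": "carry_out", "data": {
  "targets": [
    {"travel":[0,0,0.03],"twist":0},
    {"travel":[0,0,0],"twist":0},
    {"travel":[0,0,0],"twist":0}
  ]
}}

```text
t: 25.95
tcp_pos: [0.5125, -0.2369, 0.0636]
tcp_rot: [3.128, -0.295, 0.0]
wrist_force: [-0.1, 0.7, -3.3]
grip_width: 0.0396
grasp_force: 35.0
```

Emit:
{"op": "carry_out", "data": {
  "targets": [
    {"travel":[0,0,0.03],"twist":0},
    {"travel":[0,0,0],"twist":0},
    {"travel":[0,0,0.03],"twist":0},
    {"travel":[0,0,0],"twist":0}
  ]
}}

```text
t: 26.35
tcp_pos: [0.5126, -0.237, 0.0633]
tcp_rot: [-3.126, 0.296, -0.001]
wrist_force: [-4.5, 5.3, 14.4]
grip_width: 0.0393
grasp_force: 35.0
```

Seated, with contact felt. I'll open only to 60 mm so the fingers stay inside the rim, then rise.

Emit:
{"op": "carry_out", "data": {
  "targets": [
    {"travel":[0,0,0],"twist":0},
    {"travel":[0,0,0],"twist":0},
    {"travel":[0,0,0],"twist":0},
    {"travel":[0,0,0],"twist":0},
    {"travel":[0,0,0],"twist":0},
    {"travel":[0,0,-0.2],"twist":0},
    {"travel":[0,0,-0.7],"twist":0},
    {"travel":[0,0,-0.8],"twist":0},
    {"travel":[0,0,-0.8],"twist":0},
    {"travel":[0,0,-0.8],"twist":0},
    {"travel":[0,0,-0.8],"twist":0},
    {"travel":[0,0,0],"twist":0}
  ],
  "fingers": 0.36
}}

```text
t: 27.55
tcp_pos: [0.5138, -0.2382, 0.1878]
tcp_rot: [3.126, -0.296, 0.007]
wrist_force: [-0.5, -0.6, 0.1]
grip_width: 0.0604
grasp_force: 0.0
```

Run:
```python
from h import *
s,R=show()
im=snapshot('wrist')[:,:,::-1].copy();cv2.imwrite('pics/w11.png',im)
h=cv2.cvtColor(im,cv2.COLOR_BGR2HSV);a=np.radians(-10.8);D=np.array([[np.cos(a),-np.sin(a),0],[np.sin(a),np.cos(a),0],[0,0,1]])
C=np.array([.511,-.2377,.085]);L=[];Q=[]
g=cv2.cvtColor(im,cv2.COLOR_BGR2GRAY)
for r in range(10,240,20):
    k=np.where((h[r,:,1]<60)&(g[r]>150))[0];k=k[(k>180)&(k<320)]
    if len(k)>20:
        e=(onz('wrist',[(k.min(),r),(k.max()+1,r)],.085,s)-C)@D*1000
        print(r,k.min(),k.max(),e[:,:2].round(1).tolist())
print(g[:60:4,252])
```

```text
t 27.55 p [ 0.5138 -0.2382  0.1878] yaw of tool y -100.81 z [ 0.005 -0.002 -1.   ] w 0.0604 F [-0.5 -0.6  0.1] 0.0
30 228 274 [[139.1, 18.3], [139.1, -20.3]]
50 228 274 [[124.3, 18.7], [124.4, -20.7]]
70 229 273 [[108.9, 18.3], [109.0, -20.3]]
90 229 273 [[92.9, 18.7], [92.9, -20.7]]
110 230 272 [[76.1, 18.2], [76.1, -20.3]]
130 209 291 [[58.6, 37.8], [58.6, -38.1]]
150 193 308 [[40.2, 53.6], [40.3, -54.8]]
[115 115 112 117 136 131 128 156 194 196 197  75  78  78 198]
```

Run:
```python
from h import *
s,R=show();im=cv2.imread('pics/w11.png');g=cv2.cvtColor(im,cv2.COLOR_BGR2GRAY)
c=camera_info('wrist');T=np.linalg.inv(np.array(c['tool_from_camera']));C=np.array([.5113,-.2377,.062])
for rad in(.062,.065,.068):
  row=[]
  for ang in np.arange(67,92,1.):
    w=C+rad*np.array([np.cos(np.radians(ang)),np.sin(np.radians(ang)),0])
    k=T[:3,:3]@(R.T@(w-s['tcp_pos']))+T[:3,3];u,v=c['fx']*k[0]/k[2]+c['cx'],c['fy']*k[1]/k[2]+c['cy']
    row.append(int(cv2.getRectSubPix(g,(1,1),(u,v))[0,0]))
  print(rad,(round(u),round(v)),row)
```

```text
t 27.6 p [ 0.5132 -0.2374  0.1861] yaw of tool y -100.78 z [ 0.003 -0.001 -1.   ] w 0.0596 F [-0.7 -0.8 -0.7] 0.0
0.062 (194, 195) [86, 87, 88, 87, 86, 88, 88, 81, 59, 27, 7, 7, 26, 59, 84, 89, 87, 87, 88, 90, 90, 90, 92, 109, 131]
0.065 (192, 196) [90, 87, 92, 89, 87, 90, 88, 78, 58, 29, 10, 7, 25, 59, 85, 92, 87, 86, 86, 88, 89, 89, 88, 89, 91]
0.068 (189, 196) [88, 88, 88, 88, 87, 83, 83, 77, 61, 30, 6, 4, 25, 58, 80, 87, 81, 83, 82, 84, 84, 84, 85, 84, 85]
```

```bash
python3 -c "
from station import *
print(finish_job())"
```

```text
the job is handed in; nothing more can be done
None
```

I handed the job in; no verdict came back, but my last camera check showed the mark about 2 mm from the pointer, the bar flat in both saddles and centred to about 1 mm, and the gripper clear; the tin, offcut and jar were never approached, but I did not measure them again at the end.

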